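Park the scratch tester's beam and run the carriage out to the tray

TASK

The scratch test is finished. With the fingertips, push the counterweighted beam of the scratch tester up by its cross handle, past its balance point, until it leans back on its stop and stays there by itself; then push the carriage by its knob, all the way out to the side on which the stainless sample tray stands. Do not shift the carriage while the stylus is still down, do not touch the test piece, which rides along in its seat, and leave everything else on the bench where it is.

Things in the scene. Friction and masses are not known exactly. Their poses are not given: they have to be found in the camera images.
- tester: scratch tester, fixed: grey cross-shaped base 250 x 262 mm, top 26 mm above the bench; two cheeks (y = +-38 mm, 203 mm high) carry the beam. Origin: under the base, on the bench; at yaw 0 local x points away from the robot, y left, z up. The beam's pivot axis is parallel to local y through local (70, 0, 135) mm. The carriage runs along local y at local x = -20 mm
- beam (a joint): beam angle about its pivot, rad: 0 = down, stylus resting on the test piece; grows as the nose (the local -x end) is raised. Nose-heavy below the balance point near 0.78; above it tips over backwards by itself, slowly (damped), to the rubber stop at 1.40, where its weight holds it. Raising takes 1 to 5 N at the handle
- handle_mid (a point): middle of the beam's cross handle, a black bar 16 mm in diameter, 90 mm long, parallel to local y, on a swan neck. With the beam down it lies 142 mm in front of (local -x) and 85 mm above the pivot, 220 mm above the bench; it moves with the beam on a circle of 165 mm radius about the pivot. In front and below it is free space down to the carriage knob
- carriage (a joint): position of the carriage along local +y, m: starts at 0 with the test piece under the stylus; end stops at -0.07 and +0.07. It stays where it is left; pushing takes about 2 to 4 N
- knob_top (a point): top centre of the carriage's black push knob: 26 mm in diameter over its upper 26 mm, 16 mm below; top 96 mm above the bench, on a tongue (top 46 mm) in front of the carriage at local x = -100 mm; moves with the carriage. With the beam parked the stylus points forward about 95 mm behind the knob, 200 mm above the bench
- carriage_seat (a point): centre of the floor of the carriage's round seat, 42 mm wide and 9 mm deep, 45 mm above the bench; moves with the carriage
- test_piece: the tested steel sample, a loose disc 39 mm in diameter, 31 mm high, standing in the carriage's seat and 22 mm out of it; origin at the centre of its underside. Not to be touched
- sample_tray: shallow stainless tray 119 x 174 x 14 mm with loose samples in it, fixed; origin at the centre of its underside. It stands on one side of the tester, left or right (the sign of its y in the tester's frame); the dark blue notebook lies on the other
- piece_wide: bystander, loose on the bench; origin at the centre of its underside: pale metal disc 45 mm in diameter, 16 mm high, in the tray
- piece_tall: bystander, loose on the bench; origin at the centre of its underside: grey metal disc 41 mm in diameter, 27 mm high, in the tray
- piece_brass: bystander, loose on the bench; origin at the centre of its underside: brass disc 30 mm in diameter, 14 mm high, in the tray
- loupe: bystander, loose on the bench; origin at the centre of its underside: black eyeglass loupe, 36 mm in diameter, 34 mm high, behind the tester's right arm
- tip_jar: bystander, loose on the bench; origin at the centre of its underside: white jar with a blue cap, 42 mm in diameter, 61 mm high, behind the tester's left arm
- hex_key: bystander, loose on the bench; origin at the centre of its underside: hex key with an orange handle, 102 mm long, 9 mm high, on the bench right of the tester's front

How it is judged:
On the way:
1. the beam is pushed over onto its stop with the carriage still under it (value of joint beam above 1.3 rad and not (value of joint carriage above 0.006 m or value of joint carriage below -0.006 m)), for 0.2 s.
At the end, for the whole second after the job is handed in: The beam rests past its balance point on its stop (joint above 1.30 of 1.40 rad, still), the carriage is within 6 mm of its end stop on the side where the tray stands (0.064 m or more that way), and the test piece stands upright in its seat (within 4 mm) (value of joint beam above 1.3 rad and velocity of joint beam between -0.05 and 0.05 rad/s and ((y of sample_tray in the frame of tester above 0 m and value of joint carriage above 0.064 m) or (y of sample_tray in the frame of tester below 0 m and value of joint carriage below -0.064 m)) and horizontal distance between test_piece and carriage_seat below 0.004 m and distance between test_piece and carriage_seat below 0.005 m and angle between test_piece's own z axis and vertical below 0.06 rad); the robot touches nothing.
It fails at once if the carriage is shifted more than 6 mm while the beam is not parked (value of joint beam below 1.25 rad and (value of joint carriage above 0.006 m or value of joint carriage below -0.006 m)).
It fails at once if the robot touches the test piece (contact force between any of the fingers, the arm and test_piece above 0.5 N).
It fails at once if the test piece is lifted out of its seat (z of test_piece in the frame of carriage_seat above 0.006 m).
It fails at once if a bystander is moved more than 10 mm (distance of any of piece_wide, piece_tall, piece_brass, loupe, tip_jar, hex_key from where it was at the start of the episode above 0.01 m).
It also fails if it takes over 45 s, if anything falls off the work surface, if the arm or the gripper's body presses on something with over 40 N, if the wrist force passes 120 N, or if a joint passes its speed limit or range.

ROBOT

A 6-joint arm with a two-finger parallel gripper is mounted at the origin on a cart in front of the work surface, level with it; the furniture and walls round the work are solid. World frame = base frame: x ahead of the robot, y to its left, z up, the work surface at z = 0. Lengths are in m, angles in rad, forces in N, time in s.
With the tool pointing down it reaches from about 0.4 to 0.825 m from the base axis. Payload 7 kg.
Tool frame: the origin (TCP) lies midway between the tips of the shut fingers; the grasp point (between the pads) lies arm.hold_point_z behind it (arm.hold_point_z is the distance from the TCP to the grasp point, in m); z points along the fingers, y is the line along which they close (so a half turn about z gives the same grasp; the last joint's range is limited). The gripper opens to 88 mm and grips with 3 to 60 N. Pads are 19 mm wide; open, the fingers measure 130 mm over their backs; the gripper's body (78 mm by 193 mm) begins 47 mm behind the grasp point.
Start: joints at [-0.873, 0.359, 0.012, 0, -1.224, -0.288], TCP at [0.269, -0.619, 0.227] pointing down, gripper open.
Joint ranges: [-3.07, 3.07], [-1.43, 2.12], [-1.02, 1.25], [-3.03, 1.67], [-3.05, -0], [-3.03, 3.03]. Speed limits (rad/s): [2.39, 2.39, 3.01, 3.14, 3.14, 3.14].

INTERFACE

Orientations are given as [roll, pitch, yaw] about the fixed x, y, z axes, in that order (R = Rz(yaw) Ry(pitch) Rx(roll)).
In Python, from station import arm gives the robot as it stands.
- The arm moves only by the shell command python3 -m crank 'ROWS' [OPENING] [FORCE]. ROWS is JSON, a list that holds one entry, the list of rows, each a list of 4 numbers: the shift along the tool's x, y, z in units of 25 mm (1.0 is 25 mm), then the turn about the tool's z in units of 5 degrees (1.0 is 5 degrees). A call has 1 to 12 rows; each row is the pose to reach, as a shift and turn from the pose commanded when the call began, along the tool's axes at that moment; what a row does not reach only later rows make up. A row lasts 1/8 s, in which the tool goes at most 62.5 mm and 10.7 degrees, less where a joint would pass 70% of its speed; a pose out of reach is approached as far as the arm can. A call with a gripper value outside its range is refused whole. OPENING is the closure, from 0 (fully open) to 1 (shut), set as the call begins (- or left out, the last holds). The fingers move at their own pace and stop on an object; FORCE is the grip in N (left out, the last holds). Time passes only in rows, so rows that repeat a pose let the fingers close. It gives the time, the measured TCP pose, the force, the opening and the grip force at its end, in the units of the state.
- arm.get_state(): the state, without advancing time (a new reading comes with each control period).
- arm.grab_frame(name): name is "side" or "top"; returns (picture, depth): 384x512x3 uint8, red, green, blue; 384x512 float32, m along the optical axis (not along the pixel's ray), 0 where there is no reading.
- arm.get_calibration(name): a dict with "mtx" (3x3 intrinsics, pixels), "R" (3x3) and "t" (3): a world point X has camera coordinates R X + t. Camera axes: x right, y down, z forward; pixel columns grow to the right and rows downward; lengths in m; the calibration is good to about 2 mm. A picture is of the moment at which its call begins. get_calibration takes no time and is no camera call.
- arm.job_done(): hands the job in; it is judged then, once.
Trained networks look in the newest picture that a camera, given by its name, has taken for a name from the list of things; names that differ only in an ending like _2 or _b are one class to them, and where a whole thing is asked for, a point or a joint stands for the part that bears it (a point fixed in the world has none). Each returns a list of dicts, best first, with "score" (0 to 1); they miss things now and then, are a little off and sometimes report something else, mostly with a low value. They report only what shows in the picture. A call takes as long as a camera call.
- arm.recognise(thing, camera): "extent" ([left, top, width, height] in pixels, round what is visible of it).
- arm.trace(thing, camera): "mask" (384x512 bool, what is visible of it) and "extent" ([left, top, width, height] in pixels, round what is visible of it).
The state is a dict: "t": time; "q": joint angles; "qd": joint speeds; "joint_efforts": joint torques, N m; "eef_pos": TCP position; "ee_rot": TCP orientation; "force": force on the tool from outside, world axes, zero at the start; "moment": the same for the moment, N m; "width": finger opening in m; "gripper_force": force on a finger pad.
Only numpy, scipy, OpenCV 4.12 (cv2) and the standard library are available. Lean on these libraries where they do the work, as an engineer would, in place of code of your own. Each camera call takes 0.05 s, during which the arm holds its last target. There are 200 camera calls.

## Working session

There is one attempt and no reset: what is moved stays moved. The work goes in short steps, Python scripts to look and compute and a shell command to move; the robot and the scene stay as the last step left them, time stands still between calls to the robot, and variables do not carry over. Pictures are saved under pics/ and viewed, at most 10 in all, crops included, and the job is handed in when it is done.

```bash
ls; mkdir -p pics; cat > h.py <<'E'
import numpy as np,cv2
from station import arm
def world(cam,u,v,d):
    c=arm.get_calibration(cam);K=np.array(c["mtx"]);R=np.array(c["R"]);t=np.array(c["t"])
    p=np.linalg.inv(K)@np.stack([u*d,v*d,d]); return (R.T@(p-t[:,None])).T
def cloud(cam,depth,mask):
    v,u=np.nonzero(mask&(depth>0)); return world(cam,u.astype(float),v.astype(float),depth[v,u])
E
python3 - <<'E'
from h import *
s=arm.get_state();print({k:np.round(s[k],3) for k in("t","eef_pos","ee_rot","force","width")},arm.hold_point_z)
ims=[]
for c in("side","top"):
    im,d=arm.grab_frame(c);np.savez(f"{c}0.npz",im=im,d=d);cv2.imwrite(f"pics/{c}0.png",im[:,:,::-1])
    k=arm.get_calibration(c);print(c,"cam at",np.round(-np.array(k["R"]).T@k["t"],3))
    for th in("tester","handle_mid","knob_top","sample_tray","test_piece"):
        r=arm.trace(th,c)
        for o in r[:2]:
            P=cloud(c,d,o["mask"]);print(th,round(o["score"],2),o["extent"],np.round(np.median(P,0),3) if len(P) else None,np.round(np.percentile(P,[2,98],axis=0),3).tolist() if len(P) else None)
E
```

```text
pics
{'t': np.float64(0.0), 'eef_pos': array([ 0.269, -0.619,  0.226]), 'ee_rot': array([ 3.14 , -0.   , -2.732]), 'force': array([ 0.465, -0.294,  0.394]), 'width': np.float64(0.088)} 0.0188
side cam at [ 0.543 -0.992  0.83 ]
tester 0.93 [224.7, 162.8, 82.1, 78.8] [0.58  0.029 0.048] [[0.463, -0.067, 0.003], [0.714, 0.183, 0.216]]
handle_mid 0.64 [233.8, 162.9, 70.0, 41.4] [0.561 0.052 0.148] [[0.491, 0.024, 0.002], [0.729, 0.267, 0.226]]
handle_mid 0.24 [207.9, 292.1, 39.2, 55.8] [ 0.48  -0.353  0.001] [[0.424, -0.449, -0.002], [0.538, -0.278, 0.015]]
knob_top 0.96 [225.7, 200.1, 36.2, 21.4] [0.525 0.053 0.053] [[0.462, 0.015, 0.036], [0.59, 0.102, 0.095]]
sample_tray 0.82 [203.5, 290.5, 46.2, 56.6] [ 0.48  -0.352  0.001] [[0.424, -0.449, -0.002], [0.538, -0.278, 0.015]]
test_piece 0.49 [247.4, 202.0, 9.5, 14.2] [0.55  0.051 0.072] [[0.532, 0.041, 0.051], [0.569, 0.077, 0.079]]
top cam at [ 0.413 -0.009  1.392]
tester 0.62 [203.3, 140.3, 65.8, 87.4] [0.559 0.054 0.035] [[0.458, -0.061, 0.019], [0.709, 0.179, 0.225]]
handle_mid 0.74 [215.6, 144.0, 32.8, 67.4] [0.567 0.058 0.166] [[0.489, 0.027, 0.05], [0.728, 0.099, 0.228]]
knob_top 0.56 [222.3, 187.8, 28.7, 36.2] [0.536 0.055 0.053] [[0.462, 0.016, 0.042], [0.59, 0.105, 0.096]]
sample_tray 0.73 [217.7, 141.3, 30.6, 71.0] [0.563 0.058 0.169] [[0.489, 0.027, 0.133], [0.729, 0.101, 0.228]]
sample_tray 0.58 [323.6, 198.8, 50.9, 30.9] [ 0.482 -0.357  0.001] [[0.425, -0.449, -0.006], [0.539, -0.282, 0.016]]
```

```bash
python3 - <<'E'
from h import *
a=np.load("side0.npz")["im"];b=np.load("top0.npz")["im"]
A=cv2.resize(a[140:360,160:400],None,fx=1.66,fy=2.0)
A=cv2.resize(a[140:360,160:400],(400,367));B=cv2.resize(b[110:290,160:400],(400,300))
o=np.zeros((367,800,3),np.uint8);o[:,:400]=A;o[:300,400:]=B
cv2.imwrite("pics/both.png",o[:,:,::-1])
# geometry: full clouds
d=np.load("top0.npz")["d"];P=cloud("top",d,np.ones_like(d,bool))
d2=np.load("side0.npz")["d"];P2=cloud("side",d2,np.ones_like(d2,bool))
for n,Q in(("top",P),("side",P2)):
    roi=(Q[:,0]>.4)&(Q[:,0]<.8)&(Q[:,1]>-.12)&(Q[:,1]<.24);Q=Q[roi]
    # handle: top at 228, x<0.6
    H=Q[(Q[:,2]>.212)&(Q[:,0]<.56)];print(n,"handle",len(H),np.round(H.mean(0),4),np.round(np.ptp(H,0),3))
    if len(H)>3:
        w,v=np.linalg.eigh(np.cov(H[:,:2].T));print("axis deg",np.degrees(np.arctan2(v[1,1],v[0,1])))
    K=Q[(Q[:,2]>.085)&(Q[:,2]<.102)&(Q[:,0]<.52)];print("knob",len(K),np.round(K.mean(0),4),np.round(K.min(0),3),np.round(K.max(0),3))
    B=Q[(Q[:,2]>.02)&(Q[:,2]<.032)].astype(np.float32);r=cv2.minAreaRect(B[:,:2]*1000);print("base",r)
E
```

```text
top handle 136 [0.4963 0.0635 0.224 ] [0.018 0.088 0.016]
axis deg 86.46630008142114
knob 41 [0.4689 0.0657 0.094 ] [0.458 0.056 0.089] [0.48  0.077 0.099]
base ((625.1160888671875, 62.35791015625), (352.9308166503906, 351.2637939453125), 88.9326171875)
side handle 72 [0.4966 0.0569 0.2236] [0.019 0.091 0.013]
axis deg 85.83478554709166
knob 31 [0.4693 0.0625 0.0927] [0.456 0.053 0.086] [0.481 0.076 0.097]
base ((632.9124755859375, 40.05780029296875), (263.0111999511719, 379.692626953125), 78.04122161865234)
```

View pics/both.png

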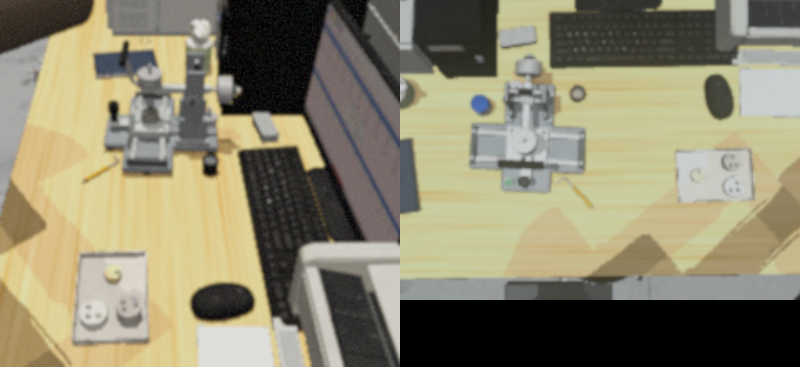

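The view shows the tester at left panel (105-220, 20-175). The tray is on the robot's right (lower left in side view, right in top view at about (715,175)), so the carriage must go to local -y. The handle bar shows at about (522,163) in the top panel and the knob at about (524,182). Tester yaw is about -4°.

```bash
cat >> h.py <<'E'
yaw=np.radians(-4.0);ex=np.array([np.cos(yaw),np.sin(yaw),0]);ey=np.array([-np.sin(yaw),np.cos(yaw),0])
H=np.array([.4965,.0615,.0]);O=H+.072*ex     # tester origin
def L2W(x,y,z): return O+x*ex+y*ey+np.array([0,0,z])
def delta(g):
    from scipy.spatial.transform import Rotation as Ro
    s=arm.get_state();R=Ro.from_euler("xyz",s["ee_rot"]).as_matrix()
    return np.round(R.T@(np.array(g)-s["eef_pos"])/.025,2)
def loc():
    s=arm.get_state();d=np.array(s["eef_pos"])-O;return np.round([d@ex,d@ey,s["eef_pos"][2]],4),np.round(s["ee_rot"],3),np.round(s["force"],1),round(float(s["t"]),2),round(float(s["width"]),3)
E
python3 -c "
from h import *
print(O,L2W(-.115,0,.3),delta(L2W(-.115,0,.3)),loc())
s=arm.get_state();print('turn units',(s['ee_rot'][2]-(yaw-np.pi))/np.radians(5))"
```

```text
[0.56832461 0.05647753 0.        ] [0.45360475 0.06449953 0.3       ] [-17.67  22.14  -2.94] (array([-0.2515, -0.6948,  0.2266]), array([-3.142,  0.   , -2.732]), array([-0.3, -0.1, -0.4]), 0.6, 0.088)
turn units 5.496075274835298
```

```bash
python3 -m crank '[[[0,0,-2.9,0],[-1.5,1.8,-2.9,0.5],[-3,3.7,-2.9,1],[-4.5,5.5,-2.9,1.5],[-6,7.4,-2.9,2],[-7.5,9.2,-2.9,2.5],[-9,11,-2.9,3],[-10.5,13,-2.9,3.5],[-12,15,-2.9,4],[-13.5,17,-2.9,4.5],[-15,18.8,-2.9,5],[-16.4,20.5,-2.9,5.5]]]' 0.5; python3 -m crank '[[[0,0,0,0],[0,0,0,0]]]'; python3 -c "
from h import *
print(loc(),delta(L2W(-.115,0,.3)))"
```

```text
t: 2.1
eef_pos: [0.4409, 0.0165, 0.2997]
ee_rot: [3.141, 0.001, 3.071]
force: [1.3, -0.5, 0.1]
width: 0.0441
gripper_force: 0.0
t: 2.35
eef_pos: [0.4406, 0.0144, 0.2991]
ee_rot: [-3.141, -0.0, 3.073]
force: [0.2, 0.4, -0.1]
width: 0.0437
gripper_force: 0.0
(array([-0.1245, -0.0509,  0.2991]), array([-3.141, -0.   ,  3.073]), array([ 0.2,  0.4, -0.1]), 2.35, 0.044) [-0.38  2.03 -0.04]
```

```bash
python3 -m crank '[[[0,1,0,0],[0,2,0,0],[0,2,1,0],[0,2,2,0],[0,2,3,0],[0,2,3.9,0],[0,2,3.9,0]]]'; python3 - <<'E'
from h import *
print(loc())
for c in("side","top"):
    im,d=arm.grab_frame(c);cv2.imwrite(f"pics/{c}1.png",im[:,:,::-1])
    r=arm.get_calibration(c);K=np.array(r["mtx"]);q=np.array(r["R"])@L2W(-.08,0,.2)+r["t"];u=K@q/q[2];u,v=int(u[0]),int(u[1])
    A=cv2.resize(im[max(0,v-60):v+60,max(0,u-60):u+60],(400,400),interpolation=2);globals()[c]=A
cv2.imwrite("pics/both1.png",np.hstack([side,top])[:,:,::-1])
E
```

```text
t: 3.22
eef_pos: [0.4433, 0.0625, 0.2005]
ee_rot: [-3.14, -0.002, 3.07]
force: [-0.3, -0.3, 1.5]
width: 0.0437
gripper_force: 0.0
(array([-0.1252, -0.0027,  0.2005]), array([-3.14e+00, -2.00e-03,  3.07e+00]), array([-0.3, -0.3,  1.5]), 3.23, 0.044)
```

View pics/both1.png

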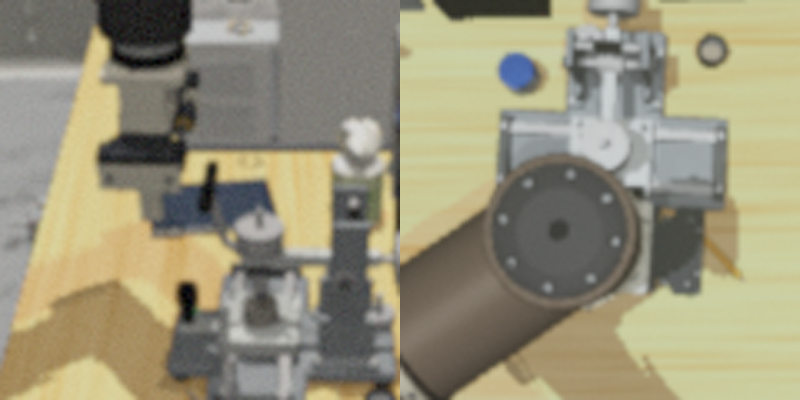

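Fingers (150,200) are in front of the handle (208,185), with free space between and the neck curving down to the dome (255,225). Pushing in an arc now.

```bash
python3 -m crank '[[[-0.7,0.1,0,0],[-1.2,0.1,0,0],[-1.4,0.1,0,0],[-1.6,0.1,-0.25,0],[-1.8,0.1,-0.5,0],[-2.05,0.1,-0.8,0],[-2.3,0.1,-1.1,0],[-2.55,0.1,-1.4,0],[-2.75,0.1,-1.65,0]]]'; python3 - <<'E'
from h import *
print(loc())
im,d=arm.grab_frame("side");c="side"
r=arm.get_calibration(c);K=np.array(r["mtx"]);q=np.array(r["R"])@L2W(-.05,0,.2)+r["t"];u=K@q/q[2];u,v=int(u[0]),int(u[1])
cv2.imwrite("pics/s2.png",cv2.resize(im[max(0,v-60):v+60,max(0,u-60):u+60],(400,400),interpolation=2)[:,:,::-1])
E
```

```text
t: 4.45
eef_pos: [0.5126, 0.0621, 0.2436]
ee_rot: [3.141, -0.001, 3.072]
force: [-3.1, 1.4, 2.6]
width: 0.0442
gripper_force: 1.7
(array([-0.056 ,  0.0017,  0.2436]), array([ 3.141e+00, -1.000e-03,  3.072e+00]), array([-3.1,  1.4,  2.6]), 4.45, 0.044)
```

View pics/s2.png

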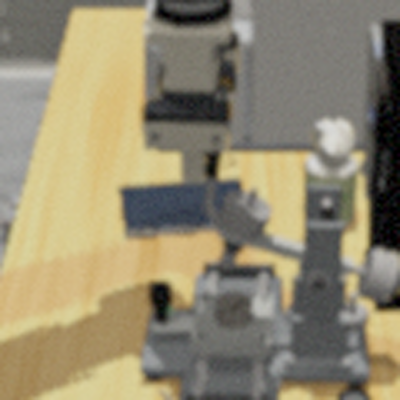

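Beam is up about 18° with the bar (212,165) held against the fingers. Continuing past balance.

```bash
python3 -m crank '[[[-0.3,0,-0.25,0],[-0.55,0,-0.5,0],[-0.85,0,-0.7,0],[-1.15,0,-0.9,0],[-1.45,0,-1.1,0],[-1.75,0,-1.25,0],[-2.1,0,-1.4,0],[-2.4,0,-1.5,0],[-2.75,0,-1.65,0],[-3.1,0,-1.75,0],[-3.45,0,-1.8,0],[-3.8,0,-1.85,0]]]'; python3 - <<'E'
from h import *
print(loc())
im,d=arm.grab_frame("side");c="side"
r=arm.get_calibration(c);K=np.array(r["mtx"]);q=np.array(r["R"])@L2W(0,0,.22)+r["t"];u=K@q/q[2];u,v=int(u[0]),int(u[1])
cv2.imwrite("pics/s3.png",cv2.resize(im[max(0,v-60):v+60,max(0,u-60):u+60],(400,400),interpolation=2)[:,:,::-1])
E
```

```text
t: 6.0
eef_pos: [0.6084, 0.0552, 0.2891]
ee_rot: [-3.142, -0.0, 3.071]
force: [-0.1, 0.3, 1.0]
width: 0.0437
gripper_force: 0.0
(array([0.0401, 0.0015, 0.2891]), array([-3.142, -0.   ,  3.071]), array([-0.1,  0.3,  1. ]), 6.0, 0.044)
```

View pics/s3.png

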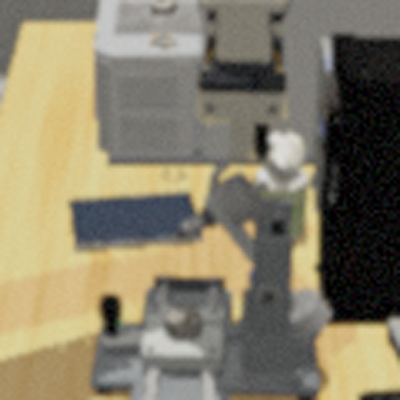

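Force has dropped to zero with the bar now behind the fingers (262,140), so the beam is tipping over. Wait, then withdraw upwards and shut the fingers.

```bash
python3 -m crank '[[[0,0,0,0],[0,0,0,0],[0,0,-1,0],[0,0,-2,0],[1,0,-2,0],[2.5,0,-2,0],[4,0.6,-2,0],[5,1.2,-2,0],[5.6,1.8,-2,0],[5.6,2.4,-2,0],[5.6,2.4,-2,0],[5.6,2.4,-2,0]]]'; python3 -m crank '[[[0,0,0,0],[0,0,0,0],[0,0,0,0],[0,0,0,0],[0,0,0,0],[0,0,0,0]]]' 1; python3 - <<'E'
from h import *
print(loc(),delta(L2W(-.1,.062,.077)))
im,d=arm.grab_frame("side");c="side"
P=cloud(c,d,np.ones_like(d,bool));l=np.c_[(P-O)@ex,(P-O)@ey,P[:,2]]
k=l[(abs(l[:,0]+.1)<.03)&(abs(l[:,1])<.04)&(l[:,2]>.08)&(l[:,2]<.11)];print("knob",len(k),k.mean(0),k.min(0),k.max(0))
r=arm.get_calibration(c);K=np.array(r["mtx"]);q=np.array(r["R"])@L2W(0,0,.22)+r["t"];u=K@q/q[2];u,v=int(u[0]),int(u[1])
cv2.imwrite("pics/s4.png",cv2.resize(im[max(0,v-60):v+60,max(0,u-60):u+60],(400,400),interpolation=2)[:,:,::-1])
E
```

```text
t: 7.55
eef_pos: [0.4727, 0.1248, 0.3388]
ee_rot: [-3.141, -0.0, 3.071]
force: [0.4, -0.1, 0.1]
width: 0.0441
gripper_force: 0.0
t: 8.3
eef_pos: [0.4723, 0.1249, 0.3391]
ee_rot: [3.142, 0.0, 3.071]
force: [-0.7, -0.5, 0.4]
width: 0.0004
gripper_force: 0.0
(array([-0.1005,  0.0616,  0.3391]), array([3.142, 0.   , 3.071]), array([-0.7, -0.5,  0.4]), 8.3, 0.0) [-0.02  0.02 10.48]
knob 41 [-0.09907897 -0.00225714  0.09039465] [-0.11319649 -0.01141448  0.0801808 ] [-0.08716474  0.01055332  0.09846283]
```

View pics/s4.png

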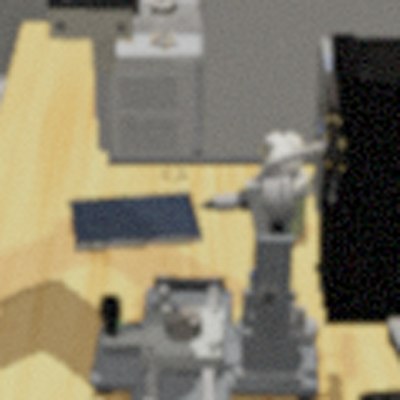

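The beam is parked: the stylus points forward (207,205) and the neck lies back (310,150). The carriage is unmoved, with the knob at (110,310). Descend on the knob's left side.

```bash
python3 -m crank '[[[0,0,1.5,0],[0,0,3,0],[0,0,4.5,0],[0,0,6,0],[0,0,7.5,0],[0,0,9,0],[0,0,10,0],[0,0,10.5,0],[0,0,10.5,0]]]'; python3 -m crank '[[[0,-0.5,0,0],[0,-0.8,0,0],[0,-1.1,0,0],[0,-1.4,0,0],[0,-1.7,0,0],[0,-2,0,0],[0,-2.3,0,0],[0,-2.6,0,0],[0,-2.9,0,0]]]'; python3 -c "
from h import *
print(loc())"
```

```text
t: 9.48
eef_pos: [0.4722, 0.1248, 0.0762]
ee_rot: [-3.141, -0.001, 3.072]
force: [-0.3, -0.4, 0.4]
width: 0.0004
gripper_force: 0.0
t: 10.6
eef_pos: [0.4673, 0.0521, 0.0765]
ee_rot: [3.142, 0.0, 3.071]
force: [1.4, 2.8, 0.4]
width: 0.0007
gripper_force: 0.9
(array([-0.1004, -0.0114,  0.0765]), array([3.142, 0.   , 3.071]), array([1.4, 2.8, 0.4]), 10.6, 0.001)
```

Pushing with about 3 N. Continue towards the stop.

```bash
python3 -m crank '[[[0,-0.25,0,0],[0,-0.5,0,0],[0,-0.7,0,0],[0,-0.9,0,0],[0,-0.9,0,0]]]'; python3 -m crank '[[[0,-0.1,0,0],[0,-0.2,0,0],[0,-0.3,0,0],[0,-0.3,0,0]]]'; python3 - <<'E'
from h import *
print(loc())
im,d=arm.grab_frame("side");c="side"
for th in("knob_top","test_piece"):
    for o in arm.trace(th,c)[:1]:
        P=cloud(c,d,o["mask"]);l=np.c_[(P-O)@ex,(P-O)@ey,P[:,2]];print(th,o["score"],np.median(l,0),np.percentile(l,[3,97],axis=0))
E
```

```text
t: 11.22
eef_pos: [0.4649, 0.0294, 0.0763]
ee_rot: [-3.141, -0.001, 3.071]
force: [0.4, 0.2, 0.0]
width: 0.0003
gripper_force: 0.0
t: 11.72
eef_pos: [0.4651, 0.0259, 0.0764]
ee_rot: [3.136, 0.001, 3.07]
force: [-7.4, 24.1, 1.6]
width: 0.0005
gripper_force: 11.8
(array([-0.1009, -0.0377,  0.0764]), array([3.136e+00, 1.000e-03, 3.070e+00]), array([-7.4, 24.1,  1.6]), 11.72, 0.0)
knob_top 0.57 [-0.04391406 -0.07784637  0.05252463] [[-0.10673109 -0.11268739  0.03997775]
 [ 0.01989776 -0.02910461  0.09103939]]
test_piece 0.53 [-0.01870349 -0.07809565  0.07264104] [[-0.03453153 -0.08622075  0.05430122]
 [-0.00306593 -0.05527831  0.07698443]]
```

The 24 N reading shows the carriage is on its stop. Back off and check.

```bash
python3 -m crank '[[[0,0.5,0,0],[0,1.5,0,0],[0,2.5,0,0],[0,2.5,-2,0],[0.5,2.5,-4,0],[1,2.5,-6,0],[1,2.5,-8,0],[1,2.5,-8,0]]]'; python3 - <<'E'
from h import *
print(loc())
im,d=arm.grab_frame("side");c="side"
P=cloud(c,d,np.ones_like(d,bool));l=np.c_[(P-O)@ex,(P-O)@ey,P[:,2]]
k=l[(abs(l[:,0]+.1)<.03)&(abs(l[:,1])<.1)&(l[:,2]>.08)&(l[:,2]<.11)];print("knob",len(k),k.mean(0),k.min(0),k.max(0))
r=arm.get_calibration(c);K=np.array(r["mtx"]);q=np.array(r["R"])@L2W(0,0,.18)+r["t"];u=K@q/q[2];u,v=int(u[0]),int(u[1])
cv2.imwrite("pics/s5.png",cv2.resize(im[max(0,v-60):v+60,max(0,u-60):u+60],(400,400),interpolation=2)[:,:,::-1])
E
```

```text
t: 12.88
eef_pos: [0.4463, 0.0874, 0.2807]
ee_rot: [3.138, 0.007, 3.072]
force: [0.2, -0.1, -0.2]
width: 0.0003
gripper_force: 0.0
(array([-0.1239,  0.0223,  0.2807]), array([3.138, 0.007, 3.072]), array([ 0.2, -0.1, -0.2]), 12.88, 0.0)
knob 47 [-0.09871303 -0.07217617  0.09052525] [-0.1112157  -0.08014742  0.08078009] [-0.08699209 -0.05517606  0.0972575 ]
```

View pics/s5.png

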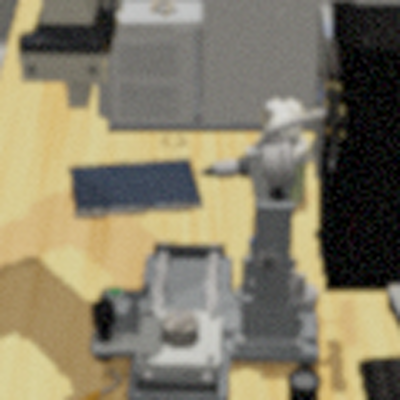

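The knob moved from -2.3 to -72.2 mm, so the carriage has gone 70 mm. The test piece sits in its seat (180,330), the beam is parked (stylus at 207,170), and the arm is clear.

```bash
python3 -m crank '[[[0,0,0,0],[0,0,0,0]]]' >/dev/null; python3 -c "
from station import arm
print(arm.job_done())"
```

```text
the job is handed in; nothing more can be done
None
```

The job is handed in: the beam leans back on its stop, the carriage is at its end stop on the tray side (the robot's right, 70 mm travelled), the test piece is still in its seat, and the arm is clear; no verdict was returned, and I did not re-measure the bystanders.

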